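Clamp the valve and start the pump test

TASK

The brass valve lies in the nest of the clamping fixture: push the fixture's clamp handle over its centre so that it snaps shut and the clamp arm holds the valve down. Only then switch on the pump by flipping the longer of the two toggle levers on the steel test box to its other position. Just push the levers: pick nothing up, leave the short toggle lever as it is, do not disturb the valve or the other things on the bench, and finish clear of everything.

Things in the scene. Friction and masses are not known exactly. Their poses are not given: they have to be found in the camera images.
- fixture: Fixed aluminium plate, 190 x 170 x 15 mm, with the nest holding the brass valve and a steel toggle clamp. Origin: centre of the plate's underside, on the bench. x axis from the valve (at x = -60 mm) to the clamp bracket (x 3 to 58 mm, 40 mm wide, top at z = 100 mm) and on to the handle; z up. Stands left or right of the middle, turned up to 0.45 rad.
- clamp_hinge (a point): Handle pivot of the clamp, in the fixture frame at (45, 0, 85) mm; the pivot axis runs along the fixture's y.
- clamp_tip (a point): Centre of the round end of the clamp handle, 110 mm from the pivot. The handle is a steel bar with a black grip, 22 mm in diameter, over the outer 60 mm (the round end reaches 11 mm beyond this point).
- clamp (a joint): Clamp handle angle, rad. 0: open, the handle leans 0.5 rad from vertical towards the fixture's +x (away from the valve), arm raised. 0.9: shut, the handle leans 0.4 rad towards -x and the arm's rubber foot presses on the valve (may stop a few hundredths short). Over-centre spring, dead centre at 0.5: below it falls back open, above it snaps shut by itself. Starting takes 5 to 7 N at the tip.
- valve: Loose brass valve body, 50 x 64 x 30 mm with a round boss on top (38 mm in diameter, top 45 mm above its underside) and a copper stub on each side, about 0.5 kg, lying in a 10 mm high rim on the fixture. Origin: centre of its underside. Must stay in its nest.
- testbox: Fixed steel box, 170 x 200 x 70 mm, with two toggle switches side by side on its flat top, 100 mm apart, a small jar behind them and a gauge on its front. Origin: centre of its underside. x axis from the gauge front to the back; z up. Stands on the other side of the middle from the fixture, turned up to 0.45 rad.
- longsw_hinge (a point): Pivot of the long toggle lever, 88 mm above the bench, on a black base 50 x 40 x 16 mm on top of the box, with a 22 mm wide steel collar on it whose top is 92 mm above the bench; the axis runs along the box's y. The switch is at the left or the right of the box top.
- longsw_tip (a point): Centre of the round end of the long toggle lever: steel, 65 mm from the pivot, 13 mm in diameter over the outer 26 mm and 8 mm below that. This is the pump switch.
- longsw (a joint): Angle of the long lever, rad. 0: off, leaning 0.45 rad from vertical towards the box's -x (gauge front). 0.9: on, leaning 0.45 rad towards the box's +x. Dead centre at 0.45: it snaps to the nearer end by itself. Starting it takes about 4 N at the tip.
- shortsw_tip (a point): Centre of the round end of the short toggle lever, 32 mm from its pivot (same height and same kind of base as the long one), 13 mm in diameter at the end. Must be left alone.
- shortsw (a joint): Angle of the short lever, rad, 0: as it starts (leaning to the box's -x), 0.9: flipped. Leave at 0.
- jar: Bystander: small closed jar, 32 mm in diameter, 40 mm tall, standing on the test box near its back edge midway between the switches. Origin: centre of its underside.
- tamper: Bystander: steel coffee tamper standing upright, 58 mm in diameter, 86 mm tall, between fixture and box. Origin: centre of its underside.
- cup: Bystander: white cup, 68 mm in diameter, 60 mm tall, beyond the tamper between fixture and box. Origin: centre of its underside.
- portafilter: Bystander: steel filter holder, 70 mm in diameter, 35 mm tall, with a black handle along its -x, reaching 184 mm from the centre; on the right of the bench. Origin: centre of the bowl's underside.
- pitcher: Bystander: steel milk pitcher, 86 mm in diameter, 100 mm tall, handle at its +y, on the left of the bench. Origin: centre of its underside.
- wrench: Bystander: wrench, 180 mm long, lying beyond the left station. Origin: middle of its underside.
- gasket: Bystander: black rubber ring, 72 mm in diameter, 8 mm thick, lying beyond the right station. Origin: centre of its underside.
Not all that is in view belongs to the job. What is meant by the valve is not green, and is the larger of those in its own colour.

How it is judged:
On the way, in this order (a step that is already met when the one before it is completed fails the run):
1. the clamp handle has snapped shut on the valve (value of joint clamp above 0.8 rad and value of joint longsw below 0.2 rad), for 0.2 s.
2. then the long toggle lever has been flipped on (value of joint each of longsw, clamp above 0.8 rad), for 0.2 s.
At the end, for the whole second after the job is handed in: Clamp joint above 0.8 rad, long lever above 0.8, short lever below 0.2, all at rest; the valve within 12 mm of its start and tilted under 0.15 rad; bystanders within 30 mm of their starts, jar, tamper, cup and pitcher tilted under 0.4 rad (all of step 2 and value of joint shortsw below 0.2 rad and velocity of joint each of clamp, longsw below 0.1 rad/s and linear speed of valve below 0.02 m/s and distance of valve from where it was at the start of the episode below 0.012 m and angle between valve's own z axis and vertical below 0.15 rad and distance of each of jar, tamper, cup, portafilter, pitcher, wrench, gasket from where it was at the start of the episode below 0.03 m and angle between each of jar, tamper, cup, pitcher's own z axis and vertical below 0.4 rad); the robot touches nothing.
It fails at once if the pump is switched on before the clamp is shut (value of joint longsw above 0.5 rad and value of joint clamp below 0.7 rad).
It fails at once if the short toggle lever is flipped (value of joint shortsw above 0.45 rad).
It fails at once if the valve is lifted or shoved out of its nest (distance of valve from where it was at the start of the episode above 0.012 m or angle between valve's own z axis and vertical above 0.15 rad).
It fails at once if a bystander is lifted, pushed away or knocked over (distance of any of jar, tamper, cup, portafilter, pitcher, wrench, gasket from where it was at the start of the episode above 0.03 m or angle between any of jar, tamper, cup, pitcher's own z axis and vertical above 0.4 rad).
It also fails if it takes over 43 s, if anything falls off the work surface, if the arm or the gripper's body presses on something with over 40 N, if the wrist force passes 120 N, or if a joint passes its speed limit or range.

ROBOT

A 6-joint arm with a two-finger parallel gripper is mounted at the origin on the work surface. World frame = base frame: x ahead of the robot, y to its left, z up, the work surface at z = 0. Lengths are in m, angles in rad, forces in N, time in s.
With the tool pointing down it reaches from about 0.375 to 0.9 m from the base axis. Payload 3.1 kg.
Tool frame: the origin (TCP) lies at the very end of the fingers, on their centre line; the grasp point (between the pads) lies 19 mm behind it; z points along the fingers, y is the direction in which the jaws open and shut (so a half turn about z gives the same grasp; the last joint's range is limited). The gripper opens to 87 mm and grips with 3 to 60 N. Pads are 19 mm wide; open, the fingers measure 117 mm over their backs; the gripper's body (75 mm by 190 mm) begins 51 mm behind the grasp point.
Start: joints at [0.964, 0.527, 1.433, -0, 1.181, -0.178], TCP at [0.26, 0.568, 0.223] pointing down, gripper open.
Joint ranges: [-3.08, 3.08], [-0.75, 2.2], [0.22, 2.44], [-1.43, 4.57], [0, 2.65], [-2.85, 2.85]. Speed limits (rad/s): [2.79, 2.79, 3.14, 3.14, 3.14, 3.14].

INTERFACE

Orientations are given as a unit quaternion [x, y, z, w].
In Python, from rig import robot gives the robot as it stands. The module is installed in compiled form; this text tells all that it offers.
- The arm moves only by the tool carry_out, never from a script. Its argument "series" is a list of rows, each a list of 7 numbers: the shift along the tool's x, y, z in mm, then the turn, a rotation vector about the tool's x, y, z in degrees, then the gripper command: -1 is shut, 1 is fully open, values between are in proportion. In form: [[tx, ty, tz, rx, ry, rz, claw], ...]. A call has 1 to 8 rows; each row is the pose to reach, as a shift and turn from the pose measured when the call began, along the tool's axes at that moment; what a row does not reach only later rows make up. A row lasts 1/8 s, in which the tool goes at most 62.5 mm and 10.7 degrees, less where a joint would pass 70% of its speed; a pose out of reach is approached as far as the arm can. A call with a gripper value outside its range is refused whole. The fingers move at their own pace and stop on an object; "force" is the grip in N (left out, the last holds). Time passes only in rows, so rows that repeat a pose let the fingers close. It gives the time, the measured TCP pose, the force and the opening at its end, in the units of the state.
- robot.get_obs(): the state, without advancing time (a new reading comes with each control period).
- robot.camera(name): name is "scene" or "side" or "wrist"; returns a dict with "pixels" (384x512x3 uint8, red, green, blue), "fx", "fy", "cx", "cy" (pixels), "position" and "attitude" of the camera in the world. Camera axes: x right, y down, z forward; pixel columns grow to the right and rows downward; lengths in m; the calibration is good to about 2 mm. The wrist camera is an equidistant fisheye: a pixel r from the principal point sees the ray r / f radians off the axis. A picture is of the moment at which its call begins. There is no depth.
- robot.hand_in(): hands the job in, once; it reports no verdict.
The state is a dict: "time": time; "q": joint angles; "joint_velocities": joint speeds; "joint_torque": joint torques, N m; "position": TCP position; "tool_rot": TCP orientation; "ft_force": force on the tool from outside, world axes, zero at the start; "moment": the same for the moment, N m; "grip_width": finger opening in m.
Only numpy, scipy, OpenCV 4.12 (cv2) and the standard library are available. Lean on these libraries where they do the work, as an engineer would, in place of code of your own. Each camera call takes 0.05 s, during which the arm holds its last target.

## Working session

There is one attempt and no reset: what is moved stays moved. The work goes in short steps, Python scripts to look and compute and a tool call to move; the robot and the scene stay as the last step left them, time stands still between calls to the robot, and variables do not carry over. Pictures are saved under pics/ and viewed, and the job is handed in when it is done.

Besides the shell and the picture viewer there is one more tool, called by a JSON object that holds its "op" and its "data", one argument or row to a line. carry_out: Moves the arm, as the interface text tells. Its arguments: {"type":"object","properties":{"series":{"type":"array"},"force":{"type":"number"}},"required":["series"]}

```bash
mkdir -p pics; python3 - <<'E'
from rig import robot
import cv2,json,numpy as np
o=robot.get_obs();print({k:np.round(v,3).tolist() for k,v in o.items()})
for n in("scene","side","wrist"):
    c=robot.camera(n);cv2.imwrite(f"pics/{n}0.png",c["pixels"][:,:,::-1])
    print(n,{k:np.round(v,4).tolist() for k,v in c.items() if k!="pixels"})
    np.save(f"pics/{n}0.npy",c,allow_pickle=True)
E
```

```text
{'time': 0.0, 'q': [0.963, 0.528, 1.434, -0.0, 1.181, -0.179], 'joint_velocities': [0.001, -0.001, -0.001, -0.001, -0.002, 0.0], 'joint_torque': [-0.0, -44.004, -17.659, 0.063, 0.058, -0.0], 'position': [0.259, 0.568, 0.222], 'tool_rot': [0.213, 0.977, -0.001, -0.0], 'ft_force': [0.003, 0.76, -0.391], 'moment': [-0.014, 0.011, -0.017], 'grip_width': 0.087}
scene {'fx': 481.1087, 'fy': 481.1087, 'cx': 259.757, 'cy': 189.9161, 'position': [1.441, 0.0764, 1.4407], 'attitude': [0.6372, 0.7103, -0.218, -0.2047]}
side {'fx': 463.4198, 'fy': 463.4198, 'cx': 242.2965, 'cy': 198.093, 'position': [0.8304, 1.1756, 1.1394], 'attitude': [0.116, 0.8994, -0.4184, -0.0509]}
wrist {'fx': 297.3186, 'fy': 297.3186, 'cx': 253.6228, 'cy': 193.6795, 'position': [0.1976, 0.5959, 0.3839], 'attitude': [0.8342, 0.5365, 0.0679, 0.1083]}
```

View pics/scene0.png

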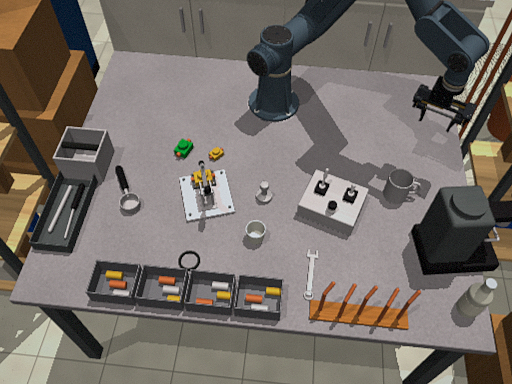

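View pics/side0.png

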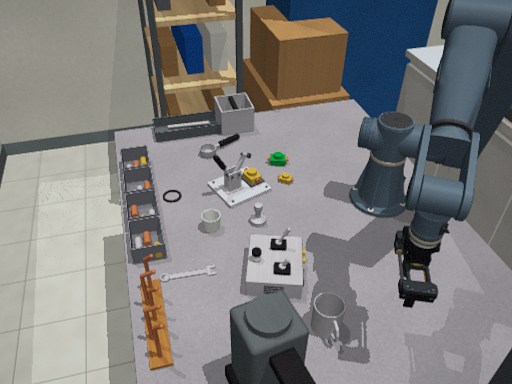

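View pics/wrist0.png

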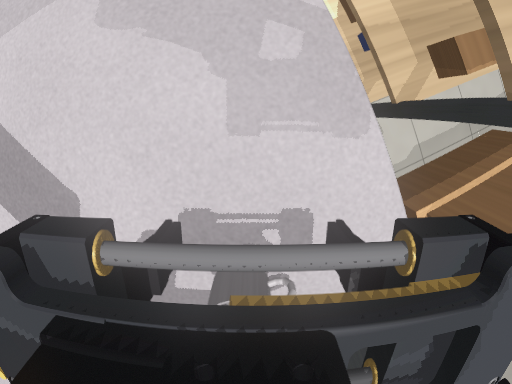

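The fixture is on the right (scene about (207,193)) with the yellow valve in its nest. The test box is on the left (scene about (333,203)), with the tamper and cup between them. I'll zoom in.

```bash
python3 - <<'E'
import cv2
def z(n,x0,y0,w,h,s,o):
    im=cv2.imread(f"pics/{n}0.png")[y0:y0+h,x0:x0+w]
    cv2.imwrite(f"pics/{o}.png",cv2.resize(im,None,fx=s,fy=s,interpolation=cv2.INTER_CUBIC))
z("scene",165,130,80,100,6,"zs_fix"); z("scene",290,160,90,90,6,"zs_box")
z("side",200,140,80,70,8,"zd_fix"); z("side",235,220,80,80,7,"zd_box")
E
```

```text
(no output)
```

View pics/zs_fix.png

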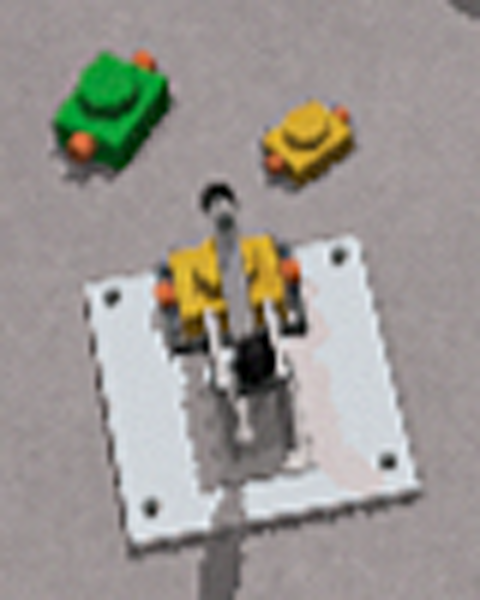

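View pics/zs_box.png

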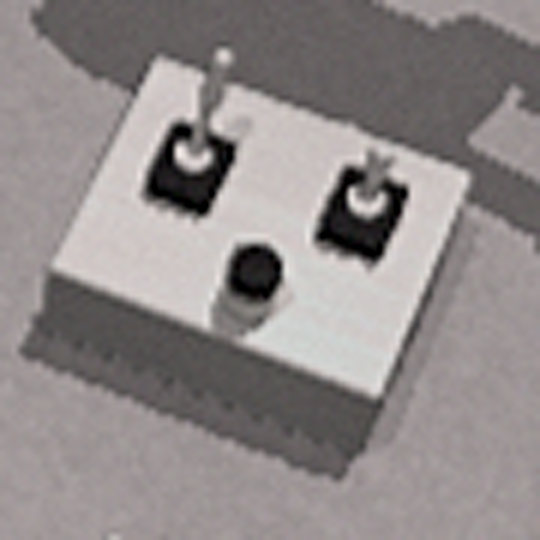

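View pics/zd_fix.png

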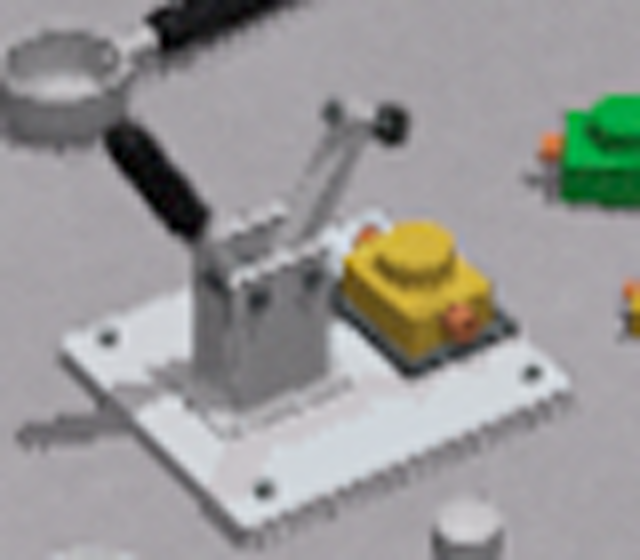

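View pics/zd_box.png

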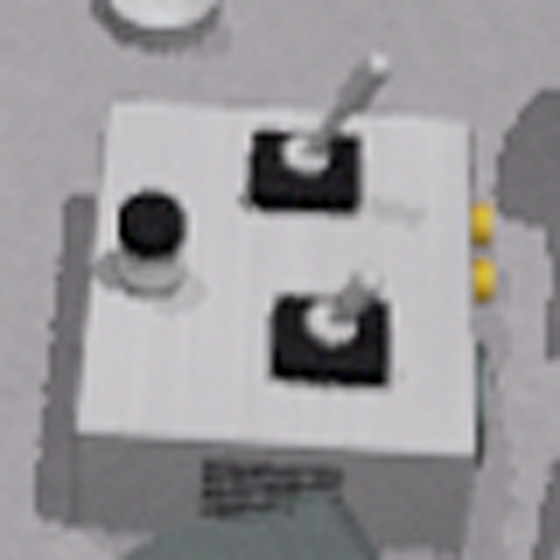

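```bash
cat > h.py <<'E'
import numpy as np
from scipy.spatial.transform import Rotation as R
def load(n,i=0): return np.load(f"pics/{n}{i}.npy",allow_pickle=True).item()
def ray(c,uv):
    uv=np.asarray(uv,float); d=np.array([(uv[0]-c["cx"])/c["fx"],(uv[1]-c["cy"])/c["fy"],1])
    return np.array(c["position"]),R.from_quat(c["attitude"]).apply(d)
def onz(c,uv,z):
    p,d=ray(c,uv); return p+d*(z-p[2])/d[2]
def tri(a,ua,b,ub):
    p,d=ray(a,ua);q,e=ray(b,ub);d/=np.linalg.norm(d);e/=np.linalg.norm(e)
    s=np.linalg.lstsq(np.c_[d,-e],q-p,rcond=None)[0]
    A=p+d*s[0];B=q+e*s[1];return (A+B)/2,np.linalg.norm(A-B)
def proj(c,P):
    v=R.from_quat(c["attitude"]).inv().apply(np.asarray(P)-c["position"]); return v[0]/v[2]*c["fx"]+c["cx"],v[1]/v[2]*c["fy"]+c["cy"]
def cr(x,y,x0,y0,s): return ((x+.5)/s-.5+x0,(y+.5)/s-.5+y0)
E
python3 - <<'E'
from h import *
S=load("scene");D=load("side")
sf=lambda x,y:cr(x,y,165,130,6); sb=lambda x,y:cr(x,y,290,160,6)
df=lambda x,y:cr(x,y,200,140,8); db=lambda x,y:cr(x,y,235,220,7)
def rect(P,l):
    P=np.array(P);print(l,np.round(P,4).tolist(),"ctr",P.mean(0).round(4),"sides",[round(float(np.linalg.norm(P[i]-P[i-1])),4) for i in range(4)],
     "yaw",[round(float(np.arctan2(*(P[i]-P[i-1])[[1,0]])),3) for i in range(4)])
rect([onz(S,sf(*p),.015) for p in[(88,288),(355,238),(420,488),(130,540)]],"fixS")
rect([onz(D,df(*p),.015) for p in[(60,348),(372,212),(572,382),(245,530)]],"fixD")
rect([onz(S,sb(*p),.07) for p in[(155,57),(470,175),(380,395),(52,270)]],"boxS")
rect([onz(D,db(*p),.07) for p in[(112,103),(470,122),(474,455),(78,432)]],"boxD")
print("cliptip",tri(S,sf(258,350),D,df(120,135)))
print("longtip",tri(S,sb(224,57),D,db(377,64)),"short",tri(S,sb(378,158),D,db(370,280)))
print("longcollar",onz(S,sb(193,153),.092),onz(D,db(308,152),.092))
print("shortcollar",onz(S,sb(369,200),.092),onz(D,db(332,322),.092))
print("tamper",onz(D,(258,217),.0),onz(S,(263,197),0),"cup",onz(S,(256,240),0),onz(D,(210,230),0))
E
```

```text
fixS [[0.4324, -0.3073, 0.015], [0.3759, -0.1511, 0.015], [0.5528, -0.0867, 0.015], [0.6065, -0.2477, 0.015]] ctr [ 0.4919 -0.1982  0.015 ] sides [0.1841, 0.1661, 0.1882, 0.1697] yaw [-2.811, 1.918, 0.349, -1.248]
fixD [[0.6117, -0.2406, 0.015], [0.4351, -0.3098, 0.015], [0.3775, -0.1506, 0.015], [0.5556, -0.0854, 0.015]] ctr [ 0.495  -0.1966  0.015 ] sides [0.1651, 0.1896, 0.1694, 0.1897] yaw [-1.224, -2.768, 1.918, 0.351]
boxS [[0.3789, 0.1836, 0.07], [0.4443, 0.3692, 0.07], [0.5993, 0.3161, 0.07], [0.5375, 0.1313, 0.07]] ctr [0.49 0.25 0.07] sides [0.167, 0.1968, 0.1638, 0.1949] yaw [2.823, 1.232, -0.33, -1.894]
boxD [[0.5374, 0.1316, 0.07], [0.3799, 0.1864, 0.07], [0.4463, 0.3721, 0.07], [0.6033, 0.3178, 0.07]] ctr [0.4917 0.252  0.07  ] sides [0.1976, 0.1667, 0.1972, 0.1661] yaw [-1.911, 2.807, 1.228, -0.333]
cliptip (array([ 0.58921094, -0.16218701,  0.1921357 ]), np.float64(0.0030249091395065826))
longtip (array([0.43955417, 0.21615907, 0.15144307]), np.float64(0.003220929516876077)) short (array([0.47292063, 0.30772744, 0.11715469]), np.float64(0.000378206348578913))
longcollar [0.46281409 0.20623284 0.092     ] [0.46631414 0.20598298 0.092     ]
shortcollar [0.48431036 0.30682307 0.092     ] [0.48775073 0.30516534 0.092     ]
tamper [ 0.46847366 -0.01589817  0.        ] [4.73063674e-01 5.52596677e-03 2.22044605e-16] cup [ 6.51108163e-01 -4.53774344e-04  0.00000000e+00] [0.65084527 0.00580482 0.        ]
```

```bash
cat >> h.py <<'E'
F0=np.array([.4945,-.197,0]);FY=.353
B0=np.array([.466,.2065,0]);BY=-.335   # long switch hinge
def w(o,y,p): return o+R.from_euler("z",y).apply(np.array(p)/1e3)
def go(P,ang):
    "world TCP target, tool x heading ang, tool down -> row"
    from rig import robot
    o=robot.get_obs();r=R.from_quat(o["tool_rot"])
    T=R.from_matrix(np.array([[np.cos(ang),np.sin(ang),0],[np.sin(ang),-np.cos(ang),0],[0,0,-1]]).T) 
    print("pos",np.round(o["position"],4),"tgt",np.round(P,4),"row",np.round(r.inv().apply(P-np.array(o["position"]))*1e3,1),np.round(np.degrees((r.inv()*T).as_rotvec()),1),
     "F",np.round(o["ft_force"],1),"t",o["time"],"q",np.round(o["q"],2))
E
python3 - <<'E'
from h import *
S=load("scene");D=load("side")
print("foot",tri(S,cr(215,195,165,130,6),D,cr(395,122,200,140,8)))
go(w(F0,FY,[115,0,250]),FY+np.pi)
go(w(F0,FY,[115,0,250]),FY)
E
```

```text
foot (array([ 0.44826277, -0.21482913,  0.13829985]), np.float64(0.0026880434336807473))
pos [0.2595 0.568  0.2218] tgt [ 0.6024 -0.1572  0.25  ] row [-613.4 -517.   -27.5] [ -0.1  -0.1 -44.8] F [-0.4  0.1 -0.6] t 0.15 q [ 0.96  0.53  1.43 -0.    1.18 -0.18]
pos [0.2595 0.568  0.2218] tgt [ 0.6024 -0.1572  0.25  ] row [-613.4 -517.   -27.5] [-1.000e-01  1.000e-01  1.352e+02] F [-0.4  0.1 -0.6] t 0.15 q [ 0.96  0.53  1.43 -0.    1.18 -0.18]
```

{"op": "carry_out", "data": {
  "series": [
    [0, 0, -28, 0, 0, 0, -1],
    [-48, -40, -28, 0, 0, -8, -1],
    [-96, -80, -28, 0, 0, -16, -1],
    [-144, -121, -28, 0, 0, -24, -1],
    [-192, -161, -28, 0, 0, -32, -1],
    [-240, -202, -28, 0, 0, -40, -1],
    [-288, -242, -28, 0, 0, -45, -1],
    [-336, -283, -28, 0, 0, -45, -1]
  ]
}}

```text
time: 1.15
position: [0.4473, 0.1707, 0.2502]
tool_rot: [-0.178, 0.984, -0.001, -0.0]
ft_force: [0.8, 0.5, 0.3]
grip_width: 0.0151
```

```bash
python3 - <<'E'
from h import *
go(w(F0,FY,[115,0,250]),FY+np.pi)
E
```

```text
pos [0.4473 0.1707 0.2502] tgt [ 0.6024 -0.1572  0.25  ] row [ -30.7 -361.5    0.5] [-0.1 -0.1  0.2] F [0.8 0.5 0.3] t 1.15 q [ 0.13  0.29  1.75 -0.    1.09 -1.8 ]
```

{"op": "carry_out", "data": {
  "series": [
    [-5, -60, 0, 0, 0, 0, -1],
    [-10, -120, 0, 0, 0, 0, -1],
    [-15, -180, 0, 0, 0, 0, -1],
    [-20, -240, 0, 0, 0, 0, -1],
    [-26, -300, 0, 0, 0, 0, -1],
    [-31, -350, 0, 0, 0, 0, -1],
    [-31, -361, 0, 0, 0, 0, -1],
    [-31, -361, 0, 0, 0, 0, -1]
  ]
}}

```text
time: 2.15
position: [0.602, -0.1568, 0.2498]
tool_rot: [-0.177, 0.984, 0.0, -0.001]
ft_force: [0.0, 0.3, 0.1]
grip_width: 0.0001
```

```bash
python3 - <<'E'
from h import *
from rig import robot
import cv2
go(w(F0,FY,[115,0,155]),FY+np.pi)
for n in("scene","side"):
    c=robot.camera(n);np.save(f"pics/{n}1.npy",c,allow_pickle=True)
    im=c["pixels"][130:250,160:280] if n=="scene" else c["pixels"][100:220,180:300]
    cv2.imwrite(f"pics/{n}1.png",cv2.resize(im[:,:,::-1],None,fx=4,fy=4,interpolation=cv2.INTER_CUBIC))
E
```

```text
pos [ 0.602  -0.1568  0.2498] tgt [ 0.6024 -0.1572  0.155 ] row [-0.4 -0.7 94.8] [ 0.  -0.1  0.2] F [0.  0.3 0.1] t 2.15 q [-0.43  0.5   1.41 -0.    1.24 -2.36]
```

View pics/side1.png

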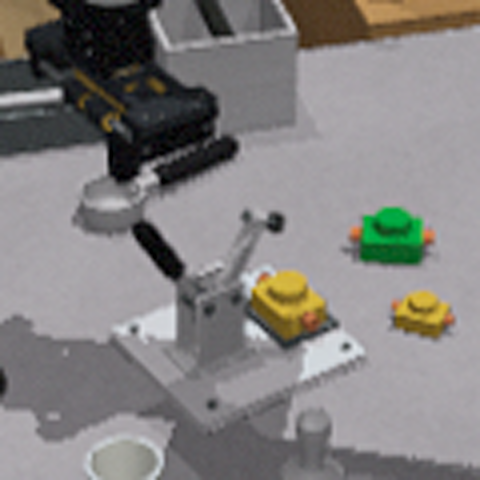

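View pics/scene1.png

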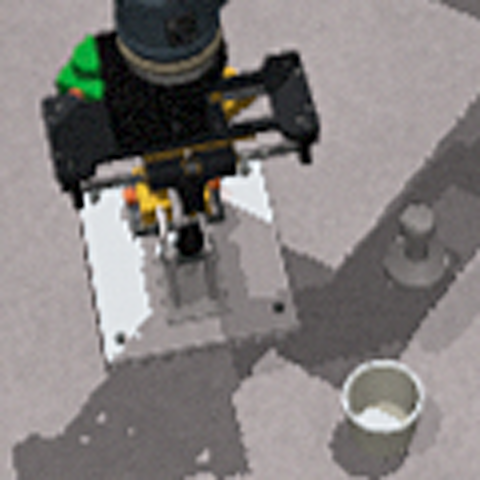

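The closed fingers are above the handle's outer side, but fixture x = 115 mm would land too close to the tip. I'll shift outward to 135 mm, lower, then push.

{"op": "carry_out", "data": {
  "series": [
    [-20, -1, 0, 0, 0, 0, -1],
    [-20, -1, 30, 0, 0, 0, -1],
    [-20, -1, 65, 0, 0, 0, -1],
    [-20, -1, 95, 0, 0, 0, -1],
    [-20, -1, 95, 0, 0, 0, -1],
    [-10, -1, 95, 0, 0, 0, -1],
    [0, -1, 95, 0, 0, 0, -1],
    [5, -1, 95, 0, 0, 0, -1]
  ]
}}

```text
time: 3.25
position: [0.6006, -0.158, 0.1584]
tool_rot: [-0.177, 0.984, -0.001, 0.004]
ft_force: [7.3, 3.0, 4.7]
grip_width: 0.0005
```

```bash
python3 - <<'E'
from h import *
from rig import robot
import cv2
go(w(F0,FY,[56,0,155]),FY+np.pi)
for n in("scene","side"):
    c=robot.camera(n)
    im=c["pixels"][130:250,160:280] if n=="scene" else c["pixels"][100:220,180:300]
    cv2.imwrite(f"pics/{n}2.png",cv2.resize(im[:,:,::-1],None,fx=4,fy=4,interpolation=cv2.INTER_CUBIC))
E
```

```text
pos [ 0.6006 -0.158   0.1584] tgt [ 0.547  -0.1776  0.155 ] row [57.1  0.4  3. ] [-0.2  0.5  0.2] F [7.3 3.  4.7] t 3.25 q [-0.44  0.59  1.51  0.    1.03 -2.37]
```

View pics/side2.png

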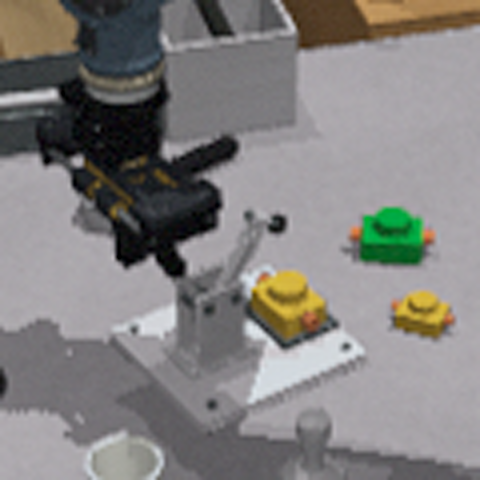

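The fingers touch the handle's outer side at about 8 N. Pushing on.

{"op": "carry_out", "data": {
  "series": [
    [9, 0, 2, 0, 0, 0, -1],
    [17, 0, 2, 0, 0, 0, -1],
    [25, 0, 2, 0, 0, 0, -1],
    [33, 0, 2, 0, 0, 0, -1],
    [41, 0, 2, 0, 0, 0, -1],
    [49, 0, 2, 0, 0, 0, -1],
    [56, 0, 2, 0, 0, 0, -1],
    [58, 0, 2, 0, 0, 0, -1]
  ]
}}

```text
time: 4.35
position: [0.5449, -0.1788, 0.1555]
tool_rot: [-0.177, 0.984, -0.001, 0.003]
ft_force: [-0.2, 0.3, 0.5]
grip_width: 0.0005
```

```bash
python3 - <<'E'
from h import *
from rig import robot
import cv2
go(w(F0,FY,[120,0,250]),FY+np.pi)
for n in("scene","side"):
    c=robot.camera(n)
    im=c["pixels"][130:250,160:280] if n=="scene" else c["pixels"][100:220,180:300]
    cv2.imwrite(f"pics/{n}3.png",cv2.resize(im[:,:,::-1],None,fx=4,fy=4,interpolation=cv2.INTER_CUBIC))
E
```

```text
pos [ 0.5449 -0.1788  0.1555] tgt [ 0.6071 -0.1555  0.25  ] row [-67.   -0.2 -94.1] [-0.2  0.3  0.2] F [-0.2  0.3  0.5] t 4.35 q [-0.51  0.54  1.63  0.    0.96 -2.44]
```

View pics/side3.png

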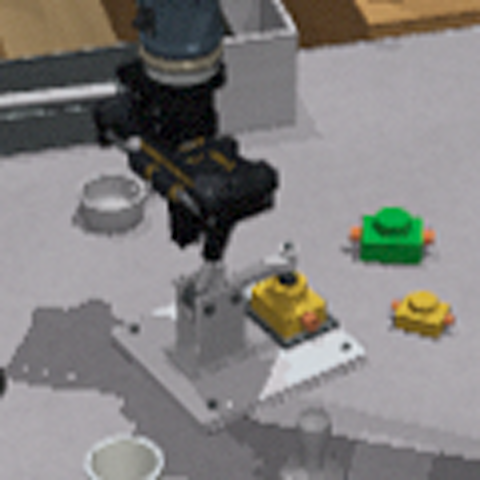

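The clamp arm's foot is down on the valve (crop about (290,280)) and the force has dropped to zero. Backing out and up.

{"op": "carry_out", "data": {
  "series": [
    [-30, 0, 0, 0, 0, 0, -1],
    [-60, 0, 0, 0, 0, 0, -1],
    [-67, 0, -40, 0, 0, 0, -1],
    [-67, 0, -95, 0, 0, 0, -1],
    [-67, 0, -95, 0, 0, 0, -1]
  ]
}}

```text
time: 5.08
position: [0.6111, -0.1563, 0.2564]
tool_rot: [-0.178, 0.984, -0.005, 0.008]
ft_force: [0.2, -0.5, -0.5]
grip_width: 0.0007
```

```bash
python3 - <<'E'
from h import *
from rig import robot
import cv2
go(w(B0,BY,[-65,0,250]),BY+np.pi)
for n in("scene","side"):
    c=robot.camera(n)
    im=c["pixels"][130:250,160:280] if n=="scene" else c["pixels"][100:220,180:300]
    cv2.imwrite(f"pics/{n}4.png",cv2.resize(im[:,:,::-1],None,fx=4,fy=4,interpolation=cv2.INTER_CUBIC))
E
```

```text
pos [ 0.6111 -0.1563  0.2564] tgt [0.4046 0.2279 0.25  ] row [5.910e+01 4.322e+02 3.000e-01] [-0.4  1.  39.7] F [ 0.2 -0.5 -0.5] t 5.075 q [-0.43  0.49  1.39  0.    1.24 -2.36]
```

View pics/side4.png

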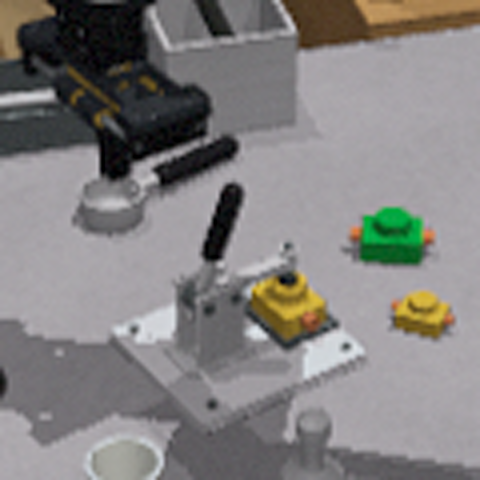

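The clamp is shut: the handle leans toward the valve and the foot sits on the boss. Now to the switch.

{"op": "carry_out", "data": {
  "series": [
    [0, 58, 0, 0, 0, 5, -1],
    [8, 116, 0, 0, 0, 10, -1],
    [17, 174, 0, 0, 0, 15, -1],
    [26, 232, 0, 0, 0, 20, -1],
    [35, 290, 0, 0, 0, 26, -1],
    [44, 348, 0, 0, 0, 32, -1],
    [53, 400, 0, 0, 0, 38, -1],
    [59, 432, 0, 0, 1, 40, -1]
  ]
}}

```text
time: 6.18
position: [0.3981, 0.2304, 0.2475]
tool_rot: [0.17, 0.985, -0.003, -0.007]
ft_force: [-0.1, -0.2, 0.4]
grip_width: 0.0006
```

```bash
python3 - <<'E'
from h import *
from rig import robot
import cv2
go(w(B0,BY,[-65,0,115]),BY+np.pi)
for n in("scene","side"):
    c=robot.camera(n);np.save(f"pics/{n}5.npy",c,allow_pickle=True)
    im=c["pixels"][140:240,270:390] if n=="scene" else c["pixels"][190:300,220:340]
    cv2.imwrite(f"pics/{n}5.png",cv2.resize(im[:,:,::-1],None,fx=5,fy=5,interpolation=cv2.INTER_CUBIC))
E
```

```text
pos [0.3981 0.2304 0.2475] tgt [0.4046 0.2279 0.115 ] row [ -8.5   0.8 132.4] [-0.4 -0.7 -0.3] F [-0.1 -0.2  0.4] t 6.175 q [ 0.28  0.28  1.79  0.    1.09 -0.95]
```

View pics/side5.png

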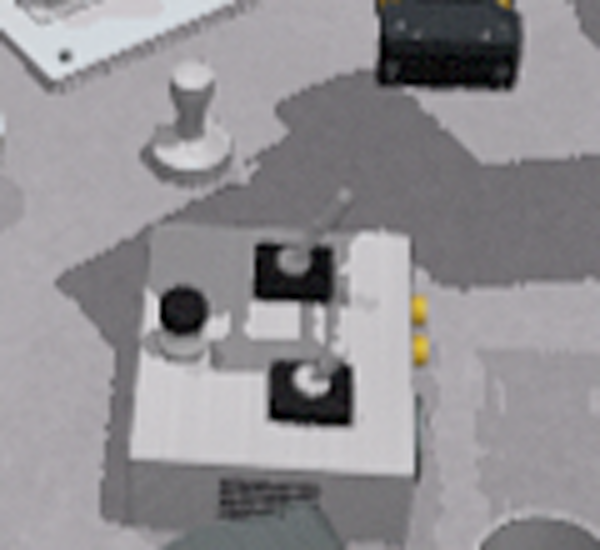

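View pics/scene5.png

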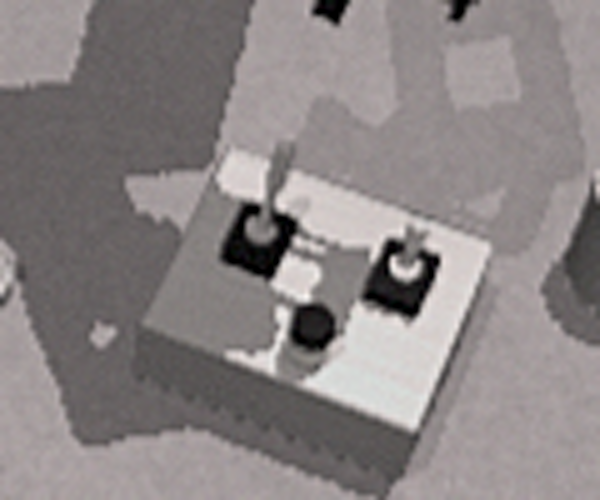

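The long lever (scene crop tip about (285,145)) is still off and nothing has been disturbed. I'll lower on the gauge side, then push.

{"op": "carry_out", "data": {
  "series": [
    [-8, 1, 40, 0, 0, 0, -1],
    [-8, 1, 85, 0, 0, 0, -1],
    [-8, 1, 120, 0, -1, 0, -1],
    [-8, 1, 129, 0, -1, 0, -1],
    [-8, 1, 129, 0, -1, 0, -1],
    [-8, 1, 129, 0, -1, 0, -1]
  ]
}}

```text
time: 7.02
position: [0.4058, 0.2288, 0.1194]
tool_rot: [0.168, 0.986, -0.003, 0.003]
ft_force: [-0.4, -0.2, 0.7]
grip_width: 0.0005
```

```bash
python3 - <<'E'
from h import *
from rig import robot
import cv2
go(w(B0,BY,[-12,0,118]),BY+np.pi)
for n in("scene","side"):
    c=robot.camera(n);np.save(f"pics/{n}6.npy",c,allow_pickle=True)
    im=c["pixels"][140:240,270:390] if n=="scene" else c["pixels"][190:300,220:340]
    cv2.imwrite(f"pics/{n}6.png",cv2.resize(im[:,:,::-1],None,fx=5,fy=5,interpolation=cv2.INTER_CUBIC))
E
```

```text
pos [0.4058 0.2288 0.1194] tgt [0.4547 0.2104 0.118 ] row [-52.2  -1.1   1.8] [-0.3  0.4 -0.1] F [-0.4 -0.2  0.7] t 7.025 q [ 0.28  0.49  1.92 -0.01  0.73 -0.94]
```

View pics/side6.png

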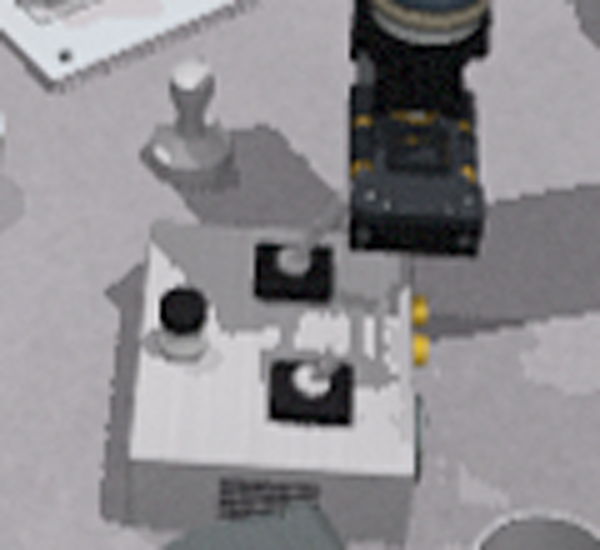

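View pics/scene6.png

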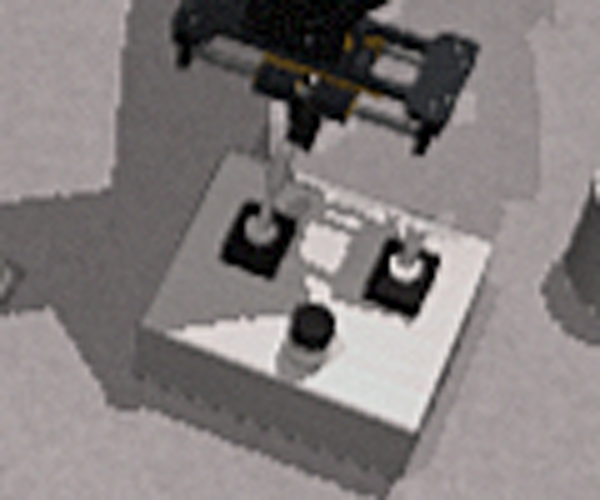

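The finger is clear of the lever on the gauge side and within a few mm of it laterally. Pushing toward the box's back.

{"op": "carry_out", "data": {
  "series": [
    [-10, -2, 1, 0, 0, 0, -1],
    [-18, -3, 1, 0, 0, 0, -1],
    [-26, -3, 1, 0, 0, 0, -1],
    [-33, -3, 1, 0, 0, 0, -1],
    [-40, -3, 1, 0, 0, 0, -1],
    [-47, -3, 1, 0, 0, 0, -1],
    [-53, -3, 1, 0, 0, 0, -1],
    [-55, -3, 1, 0, 0, 0, -1]
  ]
}}

```text
time: 8.12
position: [0.4578, 0.2077, 0.1191]
tool_rot: [0.168, 0.986, -0.003, 0.004]
ft_force: [0.4, 0.8, 0.0]
grip_width: 0.0006
```

```bash
python3 - <<'E'
from h import *
from rig import robot
import cv2
go(w(B0,BY,[-12,0,118]),BY+np.pi)
for n in("scene","side"):
    c=robot.camera(n);np.save(f"pics/{n}7.npy",c,allow_pickle=True)
    im=c["pixels"][140:240,270:390] if n=="scene" else c["pixels"][190:300,220:340]
    cv2.imwrite(f"pics/{n}7.png",cv2.resize(im[:,:,::-1],None,fx=5,fy=5,interpolation=cv2.INTER_CUBIC))
E
```

```text
pos [0.4578 0.2077 0.1191] tgt [0.4547 0.2104 0.118 ] row [3.9 1.6 1. ] [-0.3  0.5 -0.2] F [0.4 0.8 0. ] t 8.125 q [ 0.21  0.52  1.84 -0.01  0.78 -1.02]
```

View pics/scene7.png

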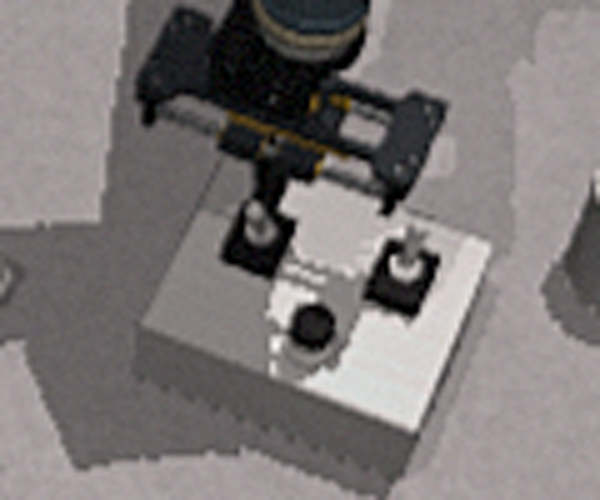

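View pics/side7.png

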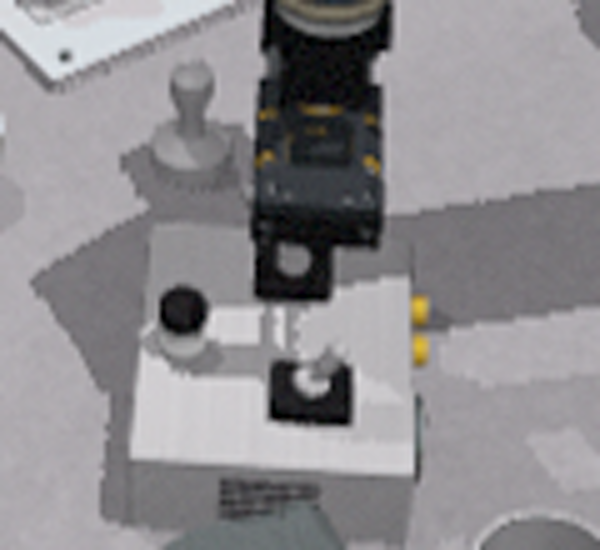

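The force is zero and the lever now appears foreshortened toward the back, so it seems to have snapped. I'll back away the way I came, rise and check.

{"op": "carry_out", "data": {
  "series": [
    [25, 2, 0, 0, 0, 0, -1],
    [50, 2, 0, 0, 0, 0, -1],
    [55, 2, -40, 0, 0, 0, -1],
    [55, 2, -100, 0, 0, 0, -1],
    [55, 2, -150, 0, 0, 0, -1],
    [55, 2, -160, 0, 0, 0, -1],
    [55, 2, -160, 0, 0, 0, -1],
    [55, 2, -160, 0, 0, 0, -1]
  ]
}}

```text
time: 9.22
position: [0.4036, 0.2286, 0.2767]
tool_rot: [0.168, 0.986, -0.004, 0.002]
ft_force: [0.1, 0.2, -1.0]
grip_width: 0.0005
```

```bash
python3 - <<'E'
from h import *
from rig import robot
import cv2
go(w(B0,BY,[-12,0,118]),BY+np.pi)
for n in("scene","side"):
    c=robot.camera(n);np.save(f"pics/{n}8.npy",c,allow_pickle=True)
    im=c["pixels"][100:280,100:400] if n=="scene" else c["pixels"][120:300,150:350]
    s=2.6 if n=="scene" else 3.3
    cv2.imwrite(f"pics/{n}8.png",cv2.resize(im[:,:,::-1],None,fx=s,fy=s,interpolation=cv2.INTER_CUBIC))
x=w(B0,BY,[28.3,0,146.5]);y=w(B0,BY,[-28.3,0,146.5])
for n in("scene","side"): print(n,"on",proj(load(n),x),"off",proj(load(n),y))
E
```

```text
pos [0.4036 0.2286 0.2767] tgt [0.4547 0.2104 0.118 ] row [-53.5   1.  159. ] [-0.4  0.3 -0.2] F [ 0.1  0.2 -1. ] t 9.225 q [ 0.28  0.24  1.75 -0.01  1.15 -0.95]
scene on (np.float64(320.69570244361273), np.float64(182.6297070583065)) off (np.float64(326.714634107178), np.float64(170.36328818823168))
side on (np.float64(270.3184113611156), np.float64(228.43416931833735)) off (np.float64(288.7383085987276), np.float64(229.39554311116208))
```

View pics/scene8.png

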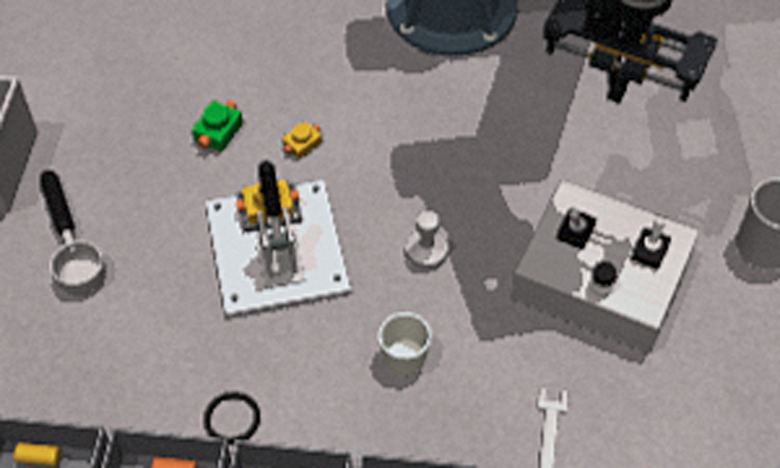

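View pics/side8.png

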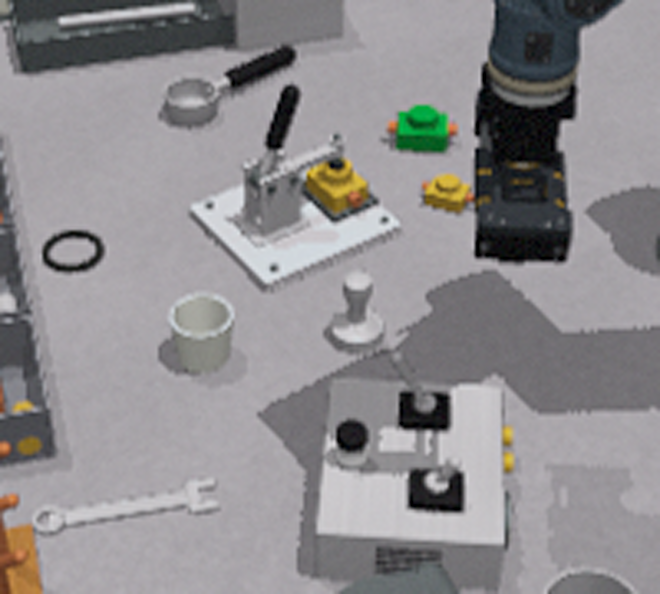

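The long lever's tip is at side pixel about (269,226), against a prediction of (270,228) for on and (289,229) for off. The clamp is shut, the valve is in its nest, and the short lever and bystanders haven't moved. The arm is clear, so I'm handing in.

```bash
python3 -c "
from rig import robot
print(robot.get_obs()['joint_velocities']);print(robot.hand_in())"
```

```text
[-0.00039334 -0.0020497  -0.00912276  0.00018832  0.00086305 -0.00022304]
the job is handed in; nothing more can be done
None
```

I pushed the clamp handle over its centre first, so it snapped shut on the valve, and then flipped the long lever on. I handed the job in at about 9.3 s; the hand-in reported no verdict.

The last pictures showed:
- **Clamp:** the handle leans toward the valve and the foot is down on its boss. The valve is still in its nest.
- **Long lever:** its tip is within about 3 pixels of where "on" should appear in the side view, and about 20 pixels from "off".
- **Short lever and bystanders:** none showed any visible movement, though I checked this by eye rather than measuring it. The pitcher was only partly in the last pictures.
- **Arm:** it is at rest, about 28 cm above the bench and clear of everything, with the force reading around 1 N or less.

One measurement disagreed: the line through the two switches came out about 0.13 rad off the box edges. I took it to mean the switches are slightly staggered. It didn't affect the push, and no checks failed.

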